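Tuck the button sample card under the clipboard's spring clip

ROBOT

A 6-joint arm with a two-finger parallel gripper is mounted at the origin on the work surface. World frame = base frame: x ahead of the robot, y to its left, z up, the work surface at z = 0. Lengths are in mm, angles in rad, forces in N, time in s.
With the tool pointing down it reaches from about 275 to 850 mm from the base axis. Payload 19 kg.
Tool frame: the origin (TCP) lies midway between the tips of the shut fingers; the grasp point (between the pads) lies 19 mm behind it (robot.hold_point_z is the distance from the TCP to the grasp point, in mm); z points along the fingers, y is the direction in which the jaws open and shut (so a half turn about z gives the same grasp; the last joint's range is limited). The gripper opens to 85 mm and grips with 20 to 120 N. Pads are 22 mm wide; open, the fingers measure 114 mm over their backs; the gripper's body (76 mm by 85 mm) begins 54 mm behind the grasp point. The pads swing forward as they close: fully open they stand 13 mm farther back than shut.
Start: joints at [1.096, 0.15, 1.437, -0, 1.554, -0.134], TCP at [192.191, 541.897, 231.267] pointing down, gripper open.
Joint ranges: [-2.8, 2.8], [-0.68, 2.1], [0.12, 2.68], [-1.39, 4.53], [0.16, 2.79], [-2.81, 2.81]. Speed limits (rad/s): [1.89, 1.89, 2.22, 3.01, 3.01, 3.01].

INTERFACE

Orientations are given as a unit quaternion [w, x, y, z].
In Python, from plant import readout, imaging, order, robot gives the robot as it stands. The module is installed in compiled form; this text tells all that it offers.
- The arm moves only by the tool servo_tool, never from a script. Its arguments are lists of equal length, an entry for each row: "linear": the shift along the tool's x, y, z in m, a list of three; "angular": the turn, a rotation vector about the tool's x, y, z in degrees, a list of three. In form: {"linear": [[x, y, z], ...], "angular": [[rx, ry, rz], ...]}. A call has 1 to 20 rows; each row shifts and turns the pose as measured when the row begins, along the tool's axes as they then stand; what a row does not reach is not made up. A row lasts 1/12 s, in which the tool goes at most 41.7 mm and 7.16 degrees, less where a joint would pass 70% of its speed; a pose out of reach is approached as far as the arm can. A call is refused whole if a number of a shift passes 0.0417 or a number of a turn 7.16, either way. A call with a gripper value outside its range is refused whole. "fingers" is the gripper's target within -1 to 1 (fully open at 1, half-way at 0, shut at -1), set as the call begins (left out, the last holds). The fingers move at their own pace and stop on an object; "newtons" is the grip in N (left out, the last holds). Time passes only in rows, so rows that do not move let the fingers close. It gives the time, the measured TCP pose, the force and the opening at its end, in the units of the state.
- readout.observe(): the state, without advancing time (a new reading comes with each control period).
- imaging.capture(name): name is "scene" or "top" or "wrist"; returns a dict with "frame" (420x560x3 uint8, red, green, blue), "intrinsics" (3x3 intrinsics, pixels), "rvec" (rotation vector, rad) and "tvec" (3), from world to camera coordinates, as OpenCV has them. Camera axes: x right, y down, z forward; pixel columns grow to the right and rows downward; lengths in mm; the calibration is good to about 2 mm. A picture is of the moment at which its call begins. There is no depth.
- order.sign_off(): hands the job in, once; it reports no verdict.
The state is a dict: "time_s": time; "joint_positions": joint angles; "dq": joint speeds; "joint_torque": joint torques, N m; "eef_pos": TCP position; "tcp_rot": TCP orientation; "ft_force": force on the tool from outside, world axes, zero at the start; "torque": the same for the moment, N m; "grip_width": finger opening in mm.
Only numpy, scipy, OpenCV 4.12 (cv2) and the standard library are available. Lean on these libraries where they do the work, as an engineer would, in place of code of your own. Each camera call takes 0.05 s, during which the arm holds its last target. There are 200 camera calls.

TASK

Put the button sample card away under the clip of the clipboard: hold the clip's lever down with one fingertip, and with the other push the card squarely under the jaw until it stops, then let the clip close on it and move clear. Only push the card, never lift it, and leave the jar, the spool and the tin where they stand.

Things in the scene. Friction and masses are not known exactly. Their poses are not given: they have to be found in the camera images.
- clipboard: brown A5 clipboard screwed flat to the table (cannot move), 235 x 165 mm, top 4 mm above the table, with a steel spring clip. Origin: on the table below the middle of the clip's hinge line; +x from jaw to lever, the way the card is pushed in; y along the hinge; z up. The board spans x -184 to +50, y -82 to +82 mm; hinge axis at z = 10 mm; the clip spans x -20 to +47 mm.
- clip (a joint): angle of the clip about its hinge: 0 = shut on the bare board, grows as the lever is pressed, hard stop at 0.5 rad. At 0.42 the lever is level and the lip 9 mm above the board; the card passes under the lip from about 0.27 on. Closed on the card it reads about 0.25. A spring shuts the clip when let go; it needs about 0.12 N m at 0.42 (8 N pressed 15 mm from the hinge, 4 N at 30 mm).
- lever (a point): middle of the lever's upper face, 30 mm out from the hinge axis; moves with it. The lever is a flat steel plate, 60 mm wide (y), from 4 to 47 mm beyond the hinge; shut, it slopes up at 0.42 rad to an end about 29 mm above the table; held level (0.42) its top is 11 mm above the table. A fingertip can slide outward along the level lever while holding it down.
- jaw (a point): fixed point on the clipboard's top, under the middle of the shut lip's front face, 20.5 mm before the hinge line; axes as the clipboard. The lip is a steel wall 80 mm wide (y) reaching down to the board when shut; top of the jaw 16 mm above the table. A fixed upturned steel back stop under the clip halts the card when its front edge is 15 mm past this point.
- card: loose card on the clipboard before the jaw: cream board 36 mm deep (x), 120 wide (y), 5 thick, about 70 g, a row of 2 mm high buttons, and along its rear edge a red wooden batten 8 mm deep, 120 wide, top 15 mm above the clipboard. Origin: centre of its underside; +x to the front edge (18 mm ahead) that goes under the jaw; the batten's flat rear face is at x = -18 mm.
- card_front (a point): middle of the card's bare front edge, on its underside; axes as the card. At the start it is 10 to 35 mm short of the jaw, up to about 13 mm to one side of its middle, and the card is turned by up to 0.15 rad. Pushed up against the shut lip, the card squares itself.
- jar: loose glass jar of buttons with a brass lid, 60 mm across, 82 mm high; origin under its centre; bystander
- spool: loose wooden spool of orange thread standing upright, 40 mm across, 60 mm high; origin under its centre; bystander
- tin: loose round blue pin tin with a metal lid, 70 mm across, 26 mm high; origin under its centre; bystander
Not all that is in view belongs to the job. Leave any blue or pink look-alike of the card alone.

How it is judged (in metres and radians):
On the way:
1. a finger holds the clip's lever down while the other pushes the card's front edge under the raised lip (value of joint clip above 0.2 rad and contact force between the fingers and clip above 0.5 N and contact force between the fingers and card above 0.03 N and x of card_front in the frame of jaw above 0.003 m), for 0.05 s.
At the end, for the whole second after the job is handed in: Card flat and at rest, front edge at least 10 mm past the front of the clip's lip (15 possible), square within 0.12 rad, centred within 25 mm; clip let go and closed on it (0.16 to 0.33 rad); jar, spool and tin within 15 mm of where they stood (x of card_front in the frame of jaw between 0.01 and 0.018 m and y of card_front in the frame of jaw between -0.025 and 0.025 m and angle between the x axis of card and the x axis of clipboard, either way round below 0.12 rad and angle between card's own z axis and vertical below 0.1 rad and value of joint clip between 0.16 and 0.33 rad and linear speed of card below 0.01 m/s and distance of each of jar, spool, tin from where it was at the start of the episode below 0.015 m); the robot touches nothing.
It fails at once if the card is lifted off the clipboard (z of card in the frame of clipboard above 0.012 m).
It fails at once if the card is tipped up (angle between card's own z axis and vertical above 0.3 rad).
It fails at once if the jar, spool or tin is disturbed (distance of any of jar, spool, tin from where it was at the start of the episode above 0.015 m or angle between any of jar, spool, tin's own z axis and vertical above 0.3 rad).
It also fails if it takes over 42 s, if anything falls off the work surface, if the arm or the gripper's body presses on something with over 40 N, if the wrist force passes 120 N, or if a joint passes its speed limit or range.

## Working session

There is one attempt and no reset: what is moved stays moved. The work goes in short steps, Python scripts to look and compute and a tool call to move; the robot and the scene stay as the last step left them, time stands still between calls to the robot, and variables do not carry over. Pictures are saved under pics/ and viewed, about 8 in all and at most 12, crops included, and the job is handed in when it is done.

Besides the shell and the picture viewer there is one more tool, called after "Emit:" as name(argument=value, ...) on one line, values as JSON. servo_tool: Moves the arm, as the interface text tells. Its arguments: {"type":"object","properties":{"linear":{"type":"array"},"angular":{"type":"array"},"fingers":{"type":"number"},"newtons":{"type":"number"}},"required":["linear","angular"]}

```bash
mkdir -p pics
cat > h.py <<'E'
import numpy as np, cv2
from plant import readout, imaging, order, robot
def cap(n):
    c=imaging.capture(n); np.savez('%s.npz'%n,**c); return c
def load(n): return dict(np.load('%s.npz'%n))
def save(img,name): cv2.imwrite('pics/'+name,img[:,:,::-1])
def crop(c,u0,v0,u1,v1,s): return cv2.resize(c['frame'][v0:v1,u0:u1],None,fx=s,fy=s,interpolation=cv2.INTER_CUBIC)
def proj(c,P): return cv2.projectPoints(np.float64(P).reshape(-1,3),c['rvec'],c['tvec'],c['intrinsics'],None)[0][:,0]
def back(c,uv,z):
    R=cv2.Rodrigues(c['rvec'])[0]; C=-R.T@c['tvec'].ravel(); out=[]
    for u,v in uv:
        d=R.T@np.linalg.solve(c['intrinsics'],[u,v,1]); out.append(C+d*(z-C[2])/d[2])
    return np.array(out)
E
python3 - <<'E'
from h import *
a=cap('top');b=cap('scene');w=cap('wrist')
save(cv2.resize(np.vstack([np.hstack([a['frame'],b['frame']]),np.hstack([w['frame'],w['frame']*0])]),(800,600)),'a.png')
for c in(a,b,w):
    R=cv2.Rodrigues(c['rvec'])[0];print((-R.T@c['tvec'].ravel()).round(),c['intrinsics'][0,0])
print(readout.observe(),robot.hold_point_z)
E
```

```text
[381.  14. 909.] 415.40409857267116
[1077.    5.  631.] 419.850529130393
[125. 566. 374.] 325.479562607856
{'time_s': 0.15, 'joint_positions': array([ 1.09600458e+00,  1.50905098e-01,  1.43785236e+00,  2.87630955e-05,
        1.55379874e+00, -1.33999449e-01]), 'dq': array([-0.00161455, -0.00012263, -0.00159189,  0.00057652,  0.0017395 ,
       -0.00041096]), 'joint_torque': array([ 8.44909100e-04, -7.13387203e+01, -5.71042907e+01, -2.53318822e-04,
        7.04530525e-03,  2.86739498e-05]), 'eef_pos': array([192.11069559, 541.76628028, 230.81048679]), 'tcp_rot': array([-1.58113039e-04,  1.69573003e-01,  9.85517511e-01, -4.55313295e-04]), 'ft_force': array([-0.59973257,  0.16051627, -0.00317041]), 'torque': array([-0.06487396, -0.01807234,  0.00991637]), 'grip_width': 85.36343482971483} 18.700000000000003
```

View pics/a.png

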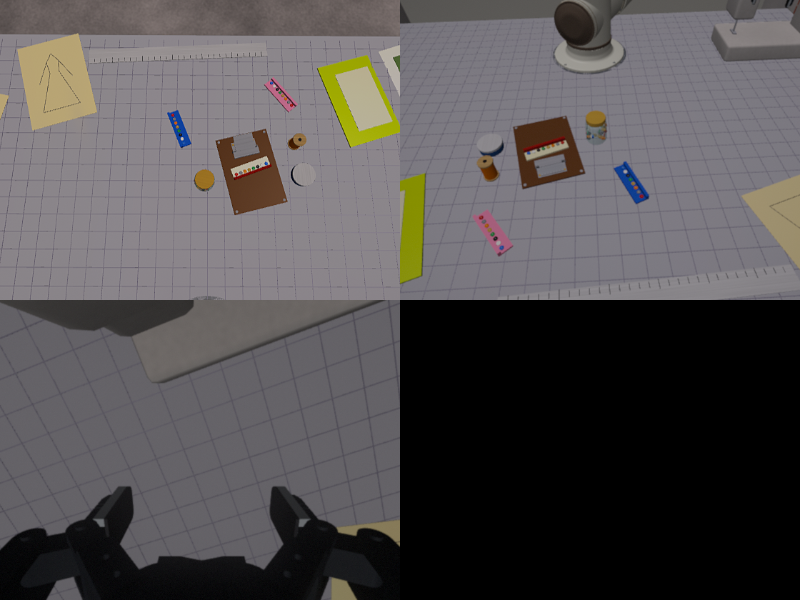

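The top view shows the cream card with the red batten on the clipboard at about (350,235). The blue look-alike is at (249,181) and the pink one at (392,133), and I leave both alone. The jar, spool and tin are at (286,252), (416,198) and (425,244). Next is a close crop.

Run:
```python
from h import *
a=load('top');b=load('scene')
save(crop(a,265,165,465,315,4),'b.png')
```

```text
(no output)
```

View pics/b.png

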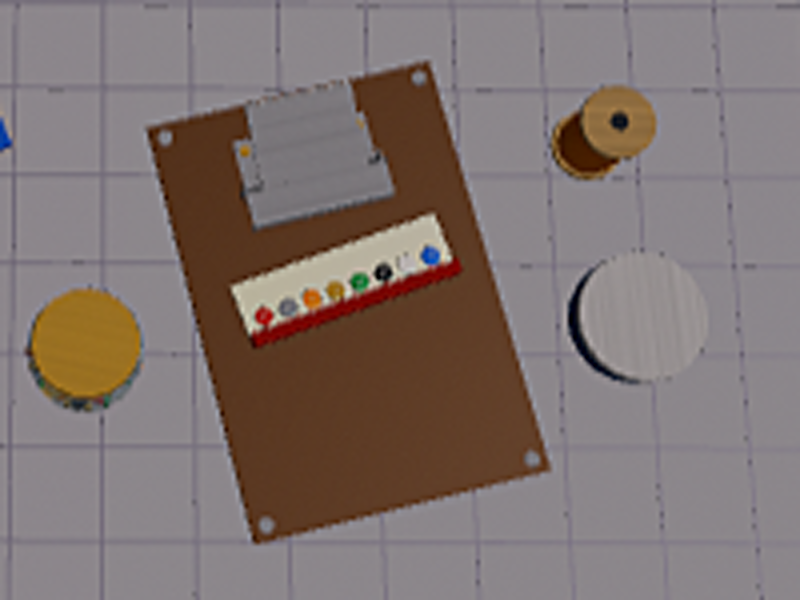

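```bash
cat >> h.py <<'E'
def frame(c,corn):  # corners: lever-left(as seen), lever-right, rear-right, rear-left
    P=back(c,corn,4)[:,:2]; L=np.array([[50.5,0],[50.5,0],[-184.5,0],[-184.5,0]])
    ex=(P[0]+P[1]-P[2]-P[3]); ex/=np.linalg.norm(ex); ang=np.arctan2(ex[1],ex[0])
    return P.mean(0)+67*ex, ang, P
E
python3 - <<'E'
from h import *
a=load('top')
f=lambda l:[(265+u/4-.375,165+v/4-.375) for u,v in l]
O,th,P=frame(a,f([(148,128),(430,61),(550,468),(254,543)]))
print(O,th,np.linalg.norm(P-np.roll(P,1,0),axis=1))
R=np.array([[np.cos(th),-np.sin(th)],[np.sin(th),np.cos(th)]])
def loc(l,z): return ((back(a,f(l),z)[:,:2]-O)@R).round(1)
print('card front',loc([(231,286),(435,212)],9),back(a,f([(231,286),(435,212)]),9).round())
print('card rear',loc([(255,348),(463,268)],5),loc([(255,348),(463,268)],19))
print('jaw edge',loc([(258,229),(394,193)],16),'lever end',loc([(247,103),(350,82)],29))
for n,p,z in(('jar',(86,342),82),('spool',(620,122),60),('tin',(646,316),26)): print(n,loc([p],z),back(a,f([p]),z).round())
E
```

```text
[ 567.82772408 -117.77161367] 0.2387917296393826 [232.63043725 164.47476562 232.4972477  164.31518026]
card front [[-48.6  60.1]
 [-35.  -59.6]] [[ 506.  -71.    9.]
 [ 548. -184.    9.]]
card rear [[-84.   55.4]
 [-68.2 -66.9]] [[-85.1  57.2]
 [-69.4 -63.2]]
jaw edge [[-22.6  38.7]
 [-20.5 -38.9]] lever end [[ 44.5  28.7]
 [ 42.8 -29.2]]
jar [[-67.2 146.4]] [[468.   9.  82.]]
spool [[ -17.9 -154.6]] [[ 587. -272.   60.]]
tin [[-117.6 -149.1]] [[ 489. -290.   26.]]
```

Emit:
servo_tool(linear=[[0,0,0],[0,0,0],[0,0,0],[0,0,0],[0,0,0],[0,0,0],[0,0,0],[0,0,0]], angular=[[0,0,7.1],[0,0,7.1],[0,0,7.1],[0,0,7.1],[0,0,7.1],[0,0,7.1],[0,0,7.1],[0,0,7.1]], fingers=-1)

```text
time_s: 0.82
eef_pos: [191.7, 541.0, 228.7]
tcp_rot: [0.0, 0.622, 0.783, -0.002]
ft_force: [-0.4, -0.5, -0.4]
grip_width: -0.3
```

Emit:
servo_tool(linear=[[-0.04,0.005,0.003],[-0.04,0.005,0.003],[-0.04,0.005,0.003],[-0.04,0.005,0.003],[-0.04,0.005,0.003],[-0.04,0.005,0.003],[-0.04,0.005,0.003],[-0.04,0.005,0.003],[-0.04,0.005,0.003],[-0.04,0.005,0.003],[-0.04,0.005,0.003],[-0.04,0.005,0.003],[-0.04,0.005,0.003],[-0.04,0.005,0.003],[-0.04,0.005,0.003],[-0.04,0.005,0.003]], angular=[[0,0,0],[0,0,0],[0,0,0],[0,0,0],[0,0,0],[0,0,0],[0,0,0],[0,0,0],[0,0,0],[0,0,0],[0,0,0],[0,0,0],[0,0,0],[0,0,0],[0,0,0],[0,0,0]])

```text
time_s: 2.15
eef_pos: [405.1, -77.2, 179.6]
tcp_rot: [0.002, 0.623, 0.782, -0.002]
ft_force: [0.2, 1.4, -0.9]
grip_width: 0.3
```

```bash
cat >> h.py <<'E'
from scipy.spatial.transform import Rotation as Ro
O=np.array([567.8,-117.8]); TH=0.239
def st():
    s=readout.observe(); q=s['tcp_rot']; M=Ro.from_quat(q[[1,2,3,0]]).as_matrix()
    c,n=np.cos(TH),np.sin(TH); p=(s['eef_pos'][:2]-O)@np.array([[c,-n],[n,c]])
    print('t %.2f clip xy %s z %.1f'%(s['time_s'],p.round(1),s['eef_pos'][2]),'yaw err deg %.2f'%np.degrees(np.arctan2(M[1,1],M[0,1])-TH),'zaxis',M[:,2].round(3),'F',s['ft_force'].round(2),'w %.1f'%s['grip_width'])
E
python3 -c "
from h import *
st()"
```

```text
t 2.15 clip xy [-148.4   78. ] z 179.6 yaw err deg -0.80 zaxis [ 0.001 -0.007 -1.   ] F [ 0.23  1.44 -0.95] w 0.3
```

Emit:
servo_tool(linear=[[-0.026,0.008,0.02],[-0.026,0.008,0.02],[-0.026,0.008,0.02],[0,0,0]], angular=[[0,0,-0.8],[0,0,0],[0,0,0],[0,0,0]])

```text
time_s: 2.48
eef_pos: [448.7, -159.3, 117.6]
tcp_rot: [0.004, 0.62, 0.784, -0.003]
ft_force: [0.5, 1.7, -1.3]
grip_width: 0.1
```

```bash
python3 -c "
from h import *
st(); c=cap('wrist'); save(cv2.resize(c['frame'],(784,588)),'c.png'); st()"
```

```text
t 2.48 clip xy [-125.5  -12.1] z 117.6 yaw err deg -0.37 zaxis [ 0.003 -0.009 -1.   ] F [ 0.48  1.72 -1.3 ] w 0.1
t 2.53 clip xy [-125.7  -10.6] z 119.0 yaw err deg -0.37 zaxis [ 0.003 -0.008 -1.   ] F [ 0.17  0.38 -0.17] w -0.1
```

View pics/c.png

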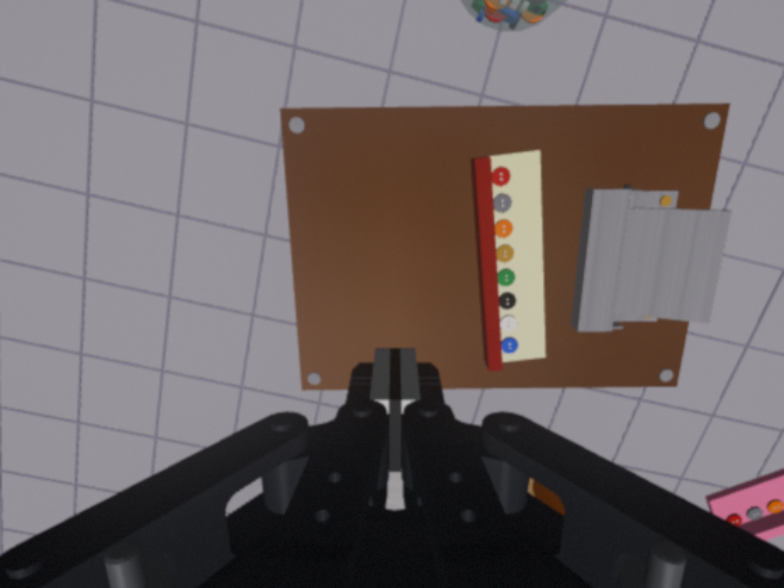

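The wrist view shows the card at (510,260) in front of the clip at (650,255). The closed fingertips are at (395,350). I'll measure from this view.

Run:
```python
from h import *
a=load('wrist')
f=lambda l:[(u/1.4,v/1.4) for u,v in l]
O,th,P=frame(a,f([(729,104),(677,387),(303,390),(282,108)]))
print(O,th,np.linalg.norm(P-np.roll(P,1,0),axis=1))
R=np.array([[np.cos(th),-np.sin(th)],[np.sin(th),np.cos(th)]])
def loc(l,z): return ((back(a,f(l),z)[:,:2]-O)@R).round(1)
print('front',loc([(541,150),(546,359)],9));print('rear',loc([(472,158),(488,370)],19))
print('jaw',loc([(592,188),(582,330)],16),'lever end',loc([(730,210),(709,321)],29))
```

```text
[ 568.42532396 -117.10290932] 0.24176215414947042 [234.09840179 165.41318806 235.11955386 165.5050555 ]
front [[-48.2  60.5]
 [-35.  -60.3]]
rear [[-86.1  56.9]
 [-71.9 -62.3]]
jaw [[-22.   41.2]
 [-18.4 -38.8]] lever end [[ 43.3  30.7]
 [ 44.1 -28.9]]
```

Emit:
servo_tool(linear=[[0.005,0,0.03],[0.005,0,0.03],[0.003,0,0.03],[0,0,0.01],[0,0,0.006],[0,0,0]], angular=[[0,0,-0.4],[0,0,0],[0,0,0],[0,0,0],[0,0,0],[0,0,0]])

```text
time_s: 3.03
eef_pos: [446.3, -144.3, 13.6]
tcp_rot: [0.006, 0.617, 0.787, -0.002]
ft_force: [-0.4, 0.2, -0.8]
grip_width: -0.0
```

```bash
python3 -c "
from h import *
st()"
```

```text
t 3.03 clip xy [-124.3    3. ] z 13.6 yaw err deg 0.06 zaxis [ 0.007 -0.01  -1.   ] F [-0.44  0.17 -0.78] w -0.0
```

Emit:
servo_tool(linear=[[0,0.012,0.003],[0,0.012,0],[0,0.004,0],[0,0.003,0],[0,0.003,0],[0,0.003,0],[0,0.003,0],[0,0.003,0],[0,0.003,0],[0,0.002,0]], angular=[[0,0,0],[0,0,0],[0,0,0],[0,0,0],[0,0,0],[0,0,0],[0,0,0],[0,0,0],[0,0,0],[0,0,0]])

```text
time_s: 3.87
eef_pos: [501.2, -132.8, 17.4]
tcp_rot: [0.01, 0.617, 0.787, -0.001]
ft_force: [-0.6, 0.5, 0.0]
grip_width: -0.2
```

```bash
python3 -c "
from h import *
st(); c=cap('wrist'); save(cv2.resize(c['frame'],(784,588)),'d.png'); st()"
```

```text
t 3.87 clip xy [-68.2   1.2] z 17.4 yaw err deg 0.11 zaxis [ 0.015 -0.014 -1.   ] F [-0.55  0.51  0.05] w -0.2
t 3.92 clip xy [-68.    1.2] z 17.5 yaw err deg 0.11 zaxis [ 0.015 -0.014 -1.   ] F [-0.56 -0.22 -0.92] w 0.1
```

View pics/d.png

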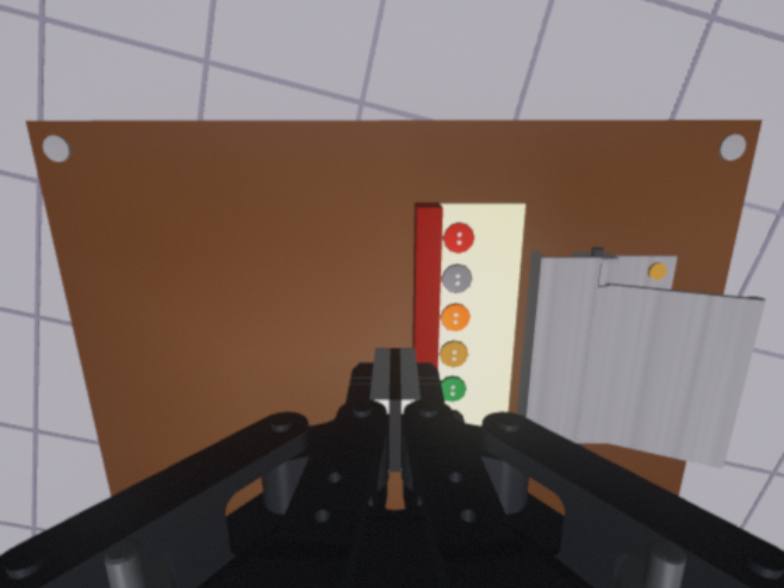

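The card is nearly square and close to the lip: its front-left corner is at (525,205) and the lip edge runs from (540,255) to (522,415). The tool has drifted up to z = 17.4, so I'll correct that before going on.

```bash
cat >> h.py <<'E'
def loc(c,l,z,s=1.4):
    cc,n=np.cos(.2415),np.sin(.2415)
    return ((back(c,[(u/s,v/s) for u,v in l],z)[:,:2]-[568.1,-117.4])@np.array([[cc,-n],[n,cc]])).round(1)
E
python3 - <<'E'
from h import *
a=load('wrist')
print('board',loc(a,[(760,121),(28,122)],4))
print('front',loc(a,[(525,205),(511,415)],9),'rear top',loc(a,[(415,204),(413,360)],19))
print('lip',loc(a,[(540,252),(524,415)],16),'lip bottom',loc(a,[(529,250),(516,415)],4))
E
```

```text
board [[  50.    83. ]
 [-184.9   82.5]]
front [[-25.5  56.7]
 [-24.1 -22.2]] rear top [[-62.2  58.3]
 [-62.2   5.9]]
lip [[-21.4  42.5]
 [-21.5 -17.7]] lip bottom [[-21.3  40.6]
 [-20.6 -25.4]]
```

Emit:
servo_tool(linear=[[0,-0.008,0],[0,0,-0.02],[0,0,-0.015],[0,0.015,0],[0,0.015,0],[0,0.015,0],[0,0,0],[0,0,0]], angular=[[0,0,0],[0.6,1.0,0],[0,0,0],[0,0,0],[0,0,0],[0,0,0],[0,0,0],[0,0,0]], fingers=0.8)

```text
time_s: 4.58
eef_pos: [533.3, -124.3, 53.3]
tcp_rot: [-0.002, 0.617, 0.787, 0.0]
ft_force: [-0.2, 0.2, -0.6]
grip_width: 77.0
```

```bash
python3 -c "
from h import *
st(); c=cap('wrist'); save(cv2.resize(c['frame'],(784,588)),'e.png'); st()"
```

```text
t 4.58 clip xy [-35.    1.9] z 53.3 yaw err deg 0.06 zaxis [-0.002  0.002 -1.   ] F [-0.24  0.24 -0.61] w 77.0
t 4.63 clip xy [-35.1   1.9] z 53.3 yaw err deg 0.04 zaxis [-0.002  0.002 -1.   ] F [-0.39  0.66 -0.3 ] w 77.1
```

View pics/e.png

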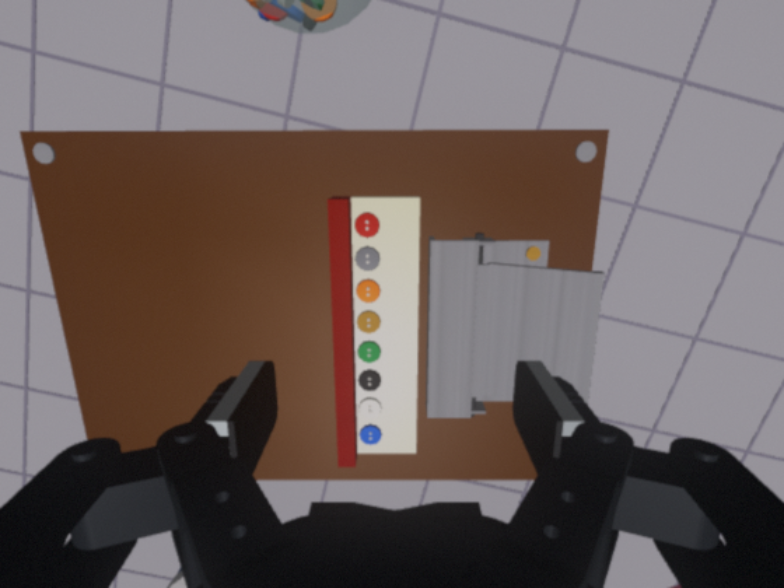

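Run:
```python
from h import *
a=load('wrist')
print('board',loc(a,[(607,131),(22,132)],4))
print('front',loc(a,[(420,197),(417,454)],9),'rear top',loc(a,[(329,198),(339,466)],19))
s=readout.observe(); M=Ro.from_quat(s['tcp_rot'][[1,2,3,0]]).as_matrix()
for dz in (-4,-8,-12,-16):
    print(dz,(proj(a,[s['eef_pos']+M@[11,o,dz] for o in(-52,-38.5,38.5,52)])*1.4).round(0).tolist())
```

```text
board [[  49.7   82.7]
 [-184.8   82.5]]
front [[-25.   57.2]
 [-24.6 -63.9]] rear top [[-60.4  57.6]
 [-60.8 -63. ]]
-4 [[236.0, 346.0], [277.0, 346.0], [510.0, 346.0], [551.0, 346.0]]
-8 [[232.0, 351.0], [274.0, 351.0], [513.0, 351.0], [555.0, 351.0]]
-12 [[228.0, 356.0], [271.0, 356.0], [516.0, 356.0], [559.0, 356.0]]
-16 [[223.0, 361.0], [268.0, 361.0], [520.0, 362.0], [564.0, 362.0]]
```

Emit:
servo_tool(linear=[[-0.005,0.0095,0.015],[0,0,0.015],[0,0,0.006],[0,0,0]], angular=[[0,0,0],[0,0,0],[0,0,0],[0,0,0]])

```text
time_s: 4.97
eef_pos: [541.3, -127.7, 16.6]
tcp_rot: [-0.001, 0.618, 0.786, 0.0]
ft_force: [0.2, -0.3, -0.3]
grip_width: 77.0
```

```bash
python3 -c "
from h import *
st()"
```

```text
t 4.97 clip xy [-28.1  -3.4] z 16.6 yaw err deg 0.00 zaxis [-0.002  0.002 -1.   ] F [ 0.18 -0.28 -0.3 ] w 77.0
```

Emit:
servo_tool(linear=[[0,0.002,0.004],[0,0,0.004],[0,0,0.003],[0,0,0]], angular=[[0,0,0],[0,0,0],[0,0,0],[0,0,0]])

```text
time_s: 5.3
eef_pos: [543.2, -127.7, 6.7]
tcp_rot: [-0.0, 0.618, 0.786, 0.0]
ft_force: [-2.4, 1.1, 3.4]
grip_width: 76.3
```

Emit:
servo_tool(linear=[[0,0,0.003],[0,0,0.003],[0,0,0.001]], angular=[[0,0,0],[0,0,0],[0,0,0]])

```text
time_s: 5.55
eef_pos: [544.3, -127.6, 1.0]
tcp_rot: [0.001, 0.618, 0.786, 0.001]
ft_force: [-4.0, 0.3, 7.0]
grip_width: 76.7
```

```bash
python3 -c "
from h import *
st(); c=cap('wrist'); save(cv2.resize(c['frame'],(784,588)),'f.png'); st()
b=cap('scene'); save(crop(b,150,150,300,270,5),'g.png')"
```

```text
t 5.55 clip xy [-25.1  -4. ] z 1.0 yaw err deg -0.02 zaxis [ 0.003  0.001 -1.   ] F [-3.97  0.31  7.01] w 76.7
t 5.60 clip xy [-25.2  -3.9] z 0.9 yaw err deg -0.02 zaxis [ 0.003  0.001 -1.   ] F [-0.36  1.07  6.12] w 76.8
```

View pics/f.png

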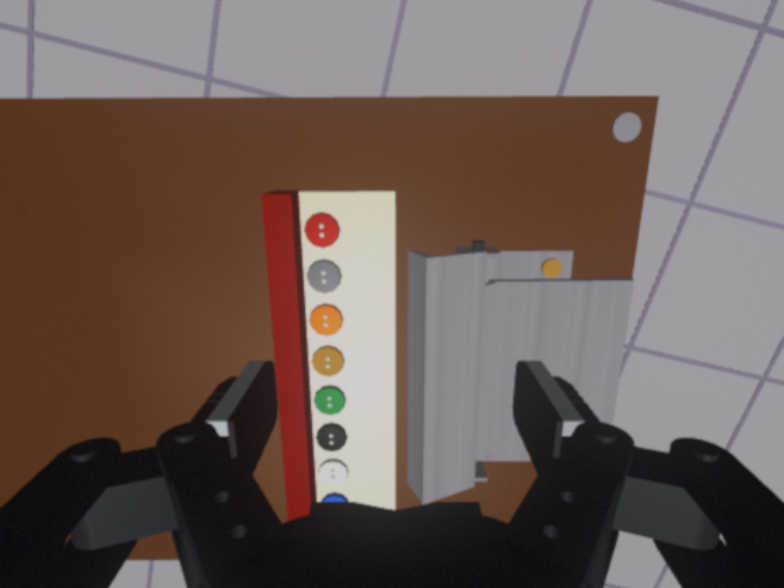

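The lever is pressed nearly level: its end is at (632,279) and the upward force is about 7 N. The left finger stands just behind the batten, at (275,365). Now I push.

Emit:
servo_tool(linear=[[0,0.002,0.001],[0,0.002,0.0005],[0,0.002,0.0005],[0,0.002,0.0005]], angular=[[0,0,0],[0,0,0],[0,0,0],[0,0,0]])

```text
time_s: 5.98
eef_pos: [551.5, -126.2, -0.3]
tcp_rot: [0.001, 0.618, 0.786, 0.0]
ft_force: [-3.8, -0.9, 5.6]
grip_width: 76.7
```

```bash
python3 -c "
from h import *
st()"
```

```text
t 5.98 clip xy [-17.8  -4.3] z -0.3 yaw err deg 0.01 zaxis [ 0.002 -0.    -1.   ] F [-3.82 -0.95  5.56] w 76.7
```

Emit:
servo_tool(linear=[[0,0.002,0],[0,0.002,0.0002],[0,0.002,0.0002],[0,0.002,0.0002]], angular=[[0,0,0],[0,0,0],[0,0,0],[0,0,0]])

```text
time_s: 6.32
eef_pos: [559.0, -124.7, -0.3]
tcp_rot: [0.001, 0.618, 0.786, -0.0]
ft_force: [-3.1, -0.9, 4.4]
grip_width: 76.7
```

```bash
python3 -c "
from h import *
st(); c=cap('wrist'); save(cv2.resize(c['frame'],(784,588)),'i.png'); st()"
```

```text
t 6.32 clip xy [-10.1  -4.6] z -0.3 yaw err deg 0.01 zaxis [ 0.001 -0.001 -1.   ] F [-3.1  -0.86  4.37] w 76.7
t 6.37 clip xy [-9.8 -4.7] z -0.3 yaw err deg 0.01 zaxis [ 0.001 -0.001 -1.   ] F [-2.43 -0.2   4.66] w 76.6
```

View pics/i.png

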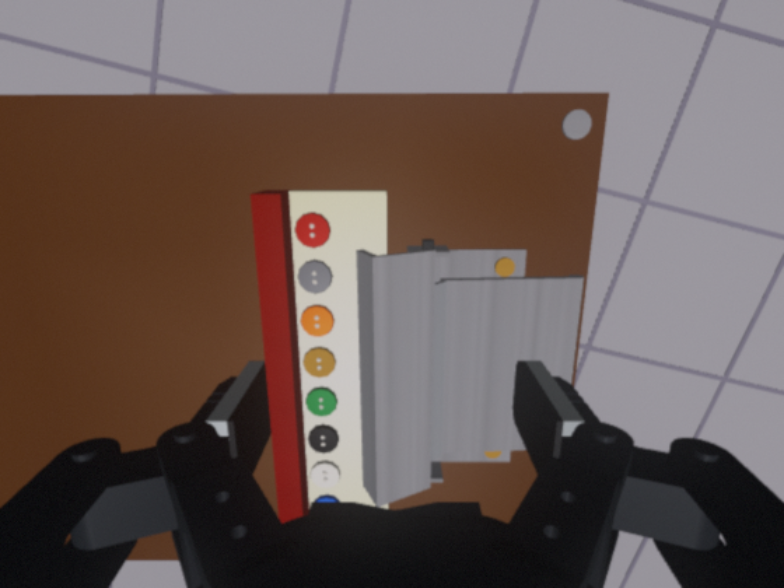

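The card's front edge is under the raised lip, visible at (387,240) past the lip at (358,250). I continue to the stop.

Emit:
servo_tool(linear=[[0,0.002,0],[0,0.002,0.0002],[0,0.0015,0],[0,0.0015,0]], angular=[[0,0,0],[0,0,0],[0,0,0],[0,0,0]])

```text
time_s: 6.7
eef_pos: [565.8, -123.1, -0.7]
tcp_rot: [0.0, 0.618, 0.787, -0.001]
ft_force: [-18.5, -5.2, 14.3]
grip_width: 76.7
```

```bash
python3 -c "
from h import *
st()"
```

```text
t 6.70 clip xy [-3.2 -4.6] z -0.7 yaw err deg 0.03 zaxis [-0.001 -0.002 -1.   ] F [-18.52  -5.18  14.35] w 76.7
```

The tool has reached the stop, with about 19 N along the push direction at the expected position. I back off slightly before lifting so the batten isn't dragged up.

Emit:
servo_tool(linear=[[0,-0.001,0],[0,-0.0015,0],[0,-0.001,0]], angular=[[0,0,0],[0,0,0],[0,0,0]])

```text
time_s: 6.95
eef_pos: [563.6, -123.8, -0.4]
tcp_rot: [0.001, 0.618, 0.787, -0.0]
ft_force: [2.9, 1.5, 2.8]
grip_width: 76.6
```

```bash
python3 -c "
from h import *
st(); c=cap('wrist'); save(cv2.resize(c['frame'],(784,588)),'j.png')"
```

```text
t 6.95 clip xy [-5.5 -4.8] z -0.4 yaw err deg 0.04 zaxis [ 0.001 -0.002 -1.   ] F [2.9  1.47 2.82] w 76.6
```

View pics/j.png

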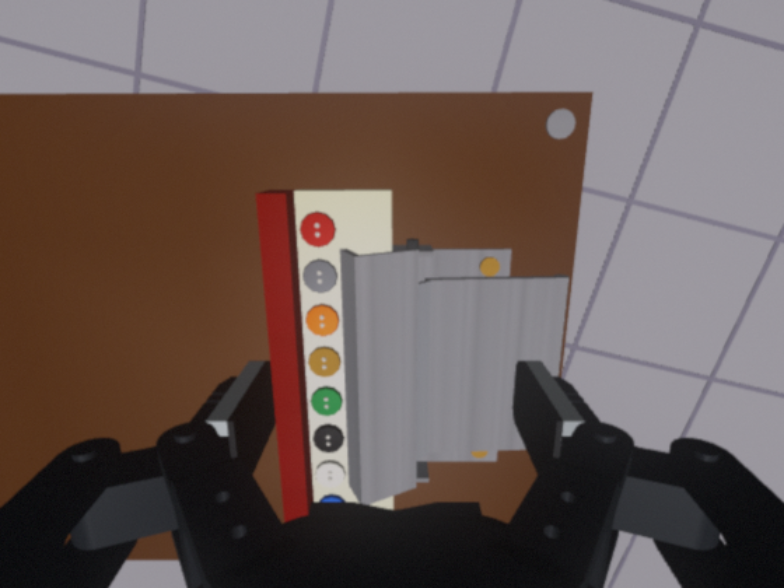

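The card is deep under the jaw, with its front corner at (392,190) and a gap of about 2 mm to the pushing finger. Now I check that and lift.

```bash
python3 -c "
from h import *
c=load('wrist'); print(loc(c,[(392,190)],9),loc(c,[(258,193),(285,520)],19),loc(c,[(591,93)],4))"
```

```text
[[-6.4 56.7]] [[-42.1  56.7]
 [-42.2 -50.1]] [[49.8 83.1]]
```

Emit:
servo_tool(linear=[[0,0,-0.003],[0,0,-0.003],[0,0,-0.004],[0,0,-0.005],[0,0,-0.01],[0,0,-0.02],[0,0,-0.03],[0,0,-0.035],[0,-0.03,-0.03],[0,-0.03,-0.03],[0,0,0],[0,0,0]], angular=[[0,0,0],[0,0,0],[0,0,0],[0,0,0],[0,0,0],[0,0,0],[0,0,0],[0,0,0],[0,0,0],[0,0,0],[0,0,0],[0,0,0]])

```text
time_s: 8.0
eef_pos: [503.2, -136.7, 180.2]
tcp_rot: [-0.0, 0.617, 0.787, -0.001]
ft_force: [-0.2, -0.2, -1.0]
grip_width: 76.8
```

```bash
python3 -c "
from h import *
st(); c=cap('wrist'); save(cv2.resize(c['frame'],(784,588)),'k.png')"
```

```text
t 8.00 clip xy [-67.3  -3.1] z 180.2 yaw err deg 0.09 zaxis [-0.002 -0.002 -1.   ] F [-0.21 -0.21 -1.03] w 76.8
```

View pics/k.png

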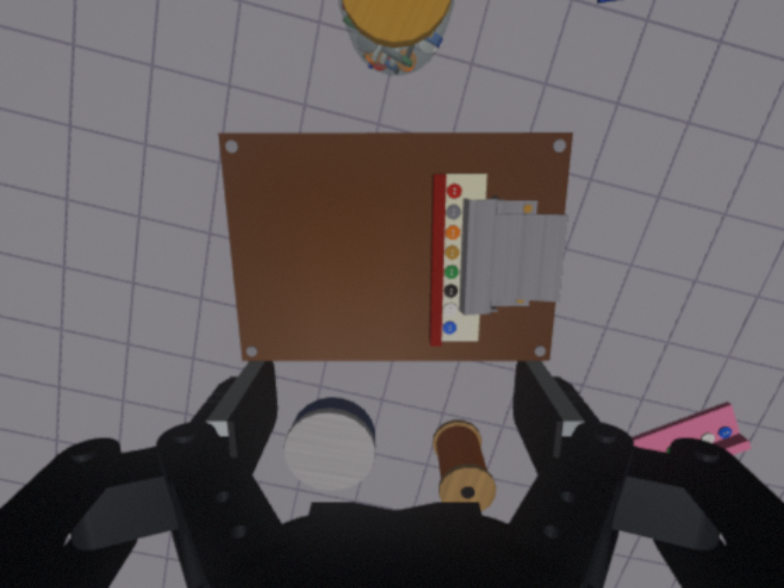

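```bash
python3 -c "
from h import *
c=load('wrist'); print('front',loc(c,[(488,174),(480,342)],9),'rear',loc(c,[(434,174),(430,345)],19),'lever end z19',loc(c,[(567,215),(558,302)],19),'board',loc(c,[(572,133),(550,360)],4),'tin',loc(c,[(330,452)],26),'spool',loc(c,[(467,490)],60))
print(order.sign_off())"
```

```text
front [[ -5.3  56.5]
 [ -4.3 -64.8]] rear [[-42.3  56.9]
 [-42.3 -62.9]] lever end z19 [[ 46.6  30.4]
 [ 46.8 -30.2]] board [[ 49.8  82.7]
 [ 51.  -81.7]] tin [[-117.  -147.8]] spool [[ -17.7 -153.6]]
the job is handed in; nothing more can be done
None
```

The card is under the clip, the clip has closed on it, and the job is handed in at about 8 s of the 42 s allowed. No verdict was reported.

- **How it went:** I squared the card with the closed fingers, leaving it about 4 mm short of the shut lip. Then I pressed the lever nearly level with one fingertip (about 7 N) and pushed the batten with the other until the card hit the back stop. The force peaked at about 19 N along the push and 14 N upward. I backed off 2 mm before lifting clear to 180 mm.
- **Card:** in the last picture its front edge is about 15–16 mm past the jaw point. It is off centre by about 3–4 mm and turned by less than 0.01 rad.
- **Clip:** the lever end fits the clip closed on the card, at about 19 mm high. I judged this from the picture only, since the clip angle could not be read directly.
- **Bystanders:** the tin and spool are within about 2 mm of where they first measured. I did not re-measure the jar, which was only partly in view and looked upright near its place; nothing passed near it.
- **Disagreement:** the tool drifted up to 17 mm during the squaring push, close to the 19 mm batten top. I corrected its height and a slight tilt before the final push.

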